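# Hang the solder-reel bracket on the slotted upright

## Robot

A 7-joint arm with a two-finger parallel gripper is mounted at the origin on the work surface. World frame = base frame: x ahead of the robot, y to its left, z up, the work surface at z = 0. Lengths are in mm, angles in rad, forces in N, time in s.
With the tool pointing down it reaches from about 425 to 925 mm from the base axis. Payload 6.8 kg.
Tool frame: the origin (TCP) lies at the very end of the fingers, on their centre line; the grasp point (between the pads) lies 19 mm behind it; z points along the fingers, y is the line along which they close (so a half turn about z gives the same grasp; the last joint's range is limited). The gripper opens to 85 mm and grips with 20 to 120 N. Pads are 22 mm wide; open, the fingers measure 114 mm over their backs; the gripper's body (76 mm by 85 mm) begins 54 mm behind the grasp point. The pads swing forward as they close: fully open they stand 13 mm farther back than shut.
Start: joints at [-1.23, 0.477, 0.022, 1.555, -0.011, 1.109, -0.083], TCP at [292.871, 608.173, 231.308] pointing down, gripper open.
Joint ranges: [-2.96, 2.96], [-0.34, 2.1], [-1.41, 1.46], [0.24, 2.44], [-1.37, 4.51], [0.17, 1.92], [-2.96, 2.96]. Speed limits (rad/s): [2.39, 2.39, 3.14, 3.14, 3.14, 3.14, 3.14].

## Interface

Orientations are given as a unit quaternion [x, y, z, w].
In Python, from plant import * gives the robot as it stands.
- The arm moves only by the tool jog_arm, never from a script. Its argument "steps" is a list of rows, each a list of 3 entries, a list of its own where there are three numbers: the turn, a rotation vector about the tool's x, y, z scaled (see below), then the shift along the tool's x, y, z scaled (see below), then the closure in counts, from 0 (fully open) to 255 (shut). In form: [[[wx, wy, wz], [tx, ty, tz], gripper], ...]. A call has 1 to 10 rows; each row shifts and turns the commanded pose from where the row before left it, along the tool's axes as they then stand; what a row does not reach is not made up. The controller multiplies each number of a shift by 0.1 m and each number of a turn by 90 degrees. A row lasts 1/8 s, in which the tool goes at most 62.5 mm and 10.7 degrees, less where a joint would pass 70% of its speed; a pose out of reach is approached as far as the arm can. A call with a number of a shift or a turn outside -1 to 1 is refused whole. A call with a gripper value outside its range is refused whole. The fingers move at their own pace and stop on an object; the grip force is fixed at half the most. Time passes only in rows, so rows that do not move let the fingers close. It gives the time, the measured TCP pose, the force, the opening and the grip force at its end, in the units of the state.
- sense(): the state, without advancing time (a new reading comes with each control period).
- camera(name): name is "scene" or "top" or "wrist"; returns the picture (480x640x3 uint8, red, green, blue); there is no depth.
- get_calibration(name): a dict with "intrinsics" (3x3 intrinsics, pixels), "k1" (the pictures are not rectified: a ray, as slopes to the right and down, at radius r is drawn at 1 + k1 r^2 times it, then the intrinsics apply), "T" (4x4, takes a point from camera to world coordinates); the wrist camera has in their place "hand_eye" (4x4, takes a point from camera to tool coordinates, whose origin is the TCP and whose axes are the flange's). Camera axes: x right, y down, z forward; pixel columns grow to the right and rows downward; lengths in mm; the calibration is good to about 2 mm. A picture is of the moment at which its call begins: read the wrist's pose just before it. get_calibration takes no time and is no camera call.
- hand_in(): hands the job in; it is judged then, once.
The state is a dict: "time": time; "joint_pos": joint angles; "joint_velocities": joint speeds; "joint_efforts": joint torques, N m; "position": TCP position; "ee_rot": TCP orientation; "contact_force": force on the tool from outside, world axes, zero at the start; "ft_torque": the same for the moment, N m; "opening": opening from 0.0 (shut) to 1.0 (fully open); "grasp_force": force on a finger pad.
Only numpy, scipy, OpenCV 4.12 (cv2) and the standard library are available. Lean on these libraries where they do the work, as an engineer would, in place of code of your own. Each camera call takes 0.05 s, during which the arm holds its last target. There are 200 camera calls.

## Task

Take the loose solder-reel bracket from the bench and hang it on the slotted upright, in the free place above the bracket that already hangs there: feel its four claws into the top two rows of slots, then press it down until the catch behind the slots has snapped and the bracket sits fully home, and let go. Go gently: pushing on the upright or through the bracket with more than about 60 N bends the claws; leave the other things on the bench where they are.

Things in the scene. Friction and masses are not known exactly. Their poses are not given: they have to be found in the camera images.
- bracket_mid (a point): Loose bracket of bare steel with a solder reel (60 mm across) between two cheeks, standing on the bench, 0.3 to 0.46 kg. Point: middle of its two tall rear posts, 50 mm above its underside, 18 mm before its back. Posts: 34 mm long in x, 100 high, 46 over their plain outsides, bridged on top; grip across y, near the top. x points to the back (claws), z up. Front, lower, reaches 104 mm from back.
- top_claws (a point): On the loose bracket's flat back, mid-way between its two upper claws, level with their necks' undersides: 18 mm behind, 36 mm above bracket_mid, axes alike. Two more claws 44 mm lower. Claws: 42 mm apart in y, 4 mm thick, necks 9 mm high, reaching 10 mm behind the back, tails hanging 17 mm below the necks. On the face and fully home, it lies level with the top slots' real lower edges.
- upright: Grey slotted steel column, 64 mm wide, 34 deep, about 292 high, clamped in a socket on a dark foot plate (160 x 130 mm) on the bench. Origin: underside of the foot on the column's axis; the slotted face looks to -x. Slots 7 mm wide, 28 high, in two columns 42 mm apart (y +-21), rows every 44 mm, wall 4 mm. A like bracket hangs below, top at about 129 mm. Bracket and upright hang with like axes.
- slot_row (a point): On the slotted face, middle, where the top slots' lower edges nominally are: 247 mm above the foot's origin, x -17 mm. The clamp holds the column up to 4 mm higher or lower than that, which no pose shows: feel for the slots. Claws enter with top_claws 17.2 to 19 mm above the real edges; then the back comes up to the face, else it stops 7 to 10 mm short (5 N is enough to feel).
- spring_strip (a joint): Sprung catch behind the slots; deflection in m, 0 at rest. Going down, the claws meet it about 10 mm above home and push it back 1 to 2 mm; this takes 10 to 23 N of push at the bracket, most just before it snaps back to 0, 1.2 mm above home, where the bracket lands hard: press slowly. Let go earlier, it stays part-way. The bracket's own weight does not pass it.
- loose_reel: Spare solder reel standing on its flange, 60 mm across, 32 mm high; origin under its centre. Bystander.
- flux_bottle: Small clear bottle with a black cap, 44 mm across, 85 mm high; origin under its centre. Bystander.
- screwdriver: Screwdriver with red handle lying on the bench, 160 mm long; origin under its middle. Bystander.
There are look-alikes about, which are no part of the job. Leave any black or yellow look-alike of the part that bears bracket_mid alone.

How it is judged (in metres and radians):
On the way:
1. the claws are through the slots of the top two rows and the bracket's back is against the upright, not yet pressed down (x of top_claws in the frame of slot_row between -0.0025 and 0.002 m and y of top_claws in the frame of slot_row between -0.003 and 0.003 m and z of top_claws in the frame of slot_row between 0.0105 and 0.025 m), for 0.05 s.
At the end, for the whole second after the job is handed in: The bracket hangs locked in the top two rows: back on the face (2.5 mm), centred (3 mm), top_claws within 4.5 mm of the nominal height, catch back at rest (under 0.2 mm), upright and square to 0.05 rad (x of top_claws in the frame of slot_row between -0.0025 and 0.002 m and y of top_claws in the frame of slot_row between -0.003 and 0.003 m and z of top_claws in the frame of slot_row between -0.0045 and 0.0045 m and value of joint spring_strip below 0.0002 m and angle between the x axis of top_claws and the x axis of upright, either way round below 0.05 rad and angle between top_claws's own z axis and vertical below 0.05 rad); the robot touches nothing.
It fails at once if the upright is pushed, directly or through the bracket, with more than 60 N (contact force between upright and anything else above 60 N).
It fails at once if another thing on the bench is moved by more than 30 mm (distance of any of loose_reel, flux_bottle, screwdriver from where it was at the start of the episode above 0.03 m).
It also fails if it takes over 69 s, if anything falls off the work surface, if the arm or the gripper's body presses on something with over 40 N, if the wrist force passes 120 N, or if a joint passes its speed limit or range.

## Working session

There is one attempt and no reset: what is moved stays moved. The work goes in short steps, Python scripts to look and compute and a tool call to move; the robot and the scene stay as the last step left them, time stands still between calls to the robot, and variables do not carry over. Pictures are saved under pics/ and viewed, at most 10 in all, crops included, and the job is handed in when it is done.

Besides the shell and the picture viewer there is one more tool, called as name([rows], argument=value, ...), one row to a line, values as JSON. jog_arm: Moves the arm, as the interface text tells. Shifts and turns lie within -1 to 1; 1 stands for 0.1 m of shift or 90 degrees of turn. Its arguments: {"type":"object","properties":{"steps":{"type":"array"}},"required":["steps"]}

```bash
ls; mkdir -p pics
python3 - <<'E'
from plant import *
import cv2,numpy as np
s=sense();print({k:np.round(v,3) for k,v in s.items()})
for n in("scene","top"):
    im=camera(n);cv2.imwrite(f"pics/{n}0.png",im[...,::-1])
    c=get_calibration(n);print(n,np.round(c["intrinsics"],1).tolist(),c["k1"],np.round(c["T"],3).tolist())
c=get_calibration("wrist");print({k:np.round(v,3).tolist() for k,v in c.items()})
E
```

```text
pics
{'time': np.float64(0.0), 'joint_pos': array([-1.23 ,  0.478,  0.022,  1.556, -0.011,  1.109, -0.083]), 'joint_velocities': array([ 0.001, -0.001,  0.001,  0.   , -0.001,  0.001, -0.   ]), 'joint_efforts': array([ 1.0000e-03, -5.9644e+01,  1.6080e+00, -2.8120e+01,  1.2000e-02,
        9.0000e-03, -0.0000e+00]), 'position': array([292.635, 607.625, 230.325]), 'ee_rot': array([ 0.223,  0.975, -0.001, -0.   ]), 'contact_force': array([-0.987,  0.287, -0.287]), 'ft_torque': array([0.043, 0.028, 0.059]), 'grasp_force': np.float64(0.0), 'opening': np.float64(0.999)}
scene [[481.4, 0.0, 316.1], [0.0, 481.4, 242.9], [0.0, 0.0, 1.0]] 0.004005633763966496 [[0.622, 0.429, -0.655, 1033.962], [0.783, -0.354, 0.512, -313.982], [-0.013, -0.831, -0.556, 537.325], [0.0, 0.0, 0.0, 1.0]]
top [[528.1, 0.0, 307.2], [0.0, 528.1, 238.6], [0.0, 0.0, 1.0]] -0.1381407139639786 [[0.012, -0.986, 0.168, 444.017], [-1.0, -0.014, -0.016, 49.93], [0.018, -0.167, -0.986, 1082.383], [0.0, 0.0, 0.0, 1.0]]
{'intrinsics': [[354.657, 0.0, 317.684], [0.0, 354.657, 238.638], [0.0, 0.0, 1.0]], 'k1': -0.061, 'hand_eye': [[-0.001, -0.952, -0.305, 77.059], [1.0, -0.001, 0.001, -0.044], [-0.001, -0.305, 0.952, -142.168], [0.0, 0.0, 0.0, 1.0]]}
```

View pics/scene0.png

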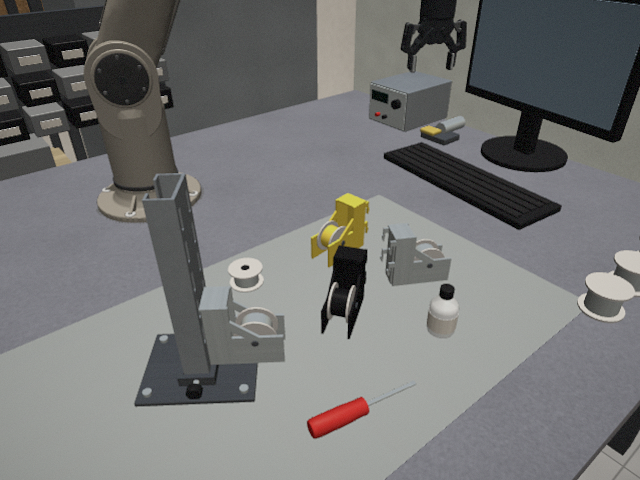

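View pics/top0.png

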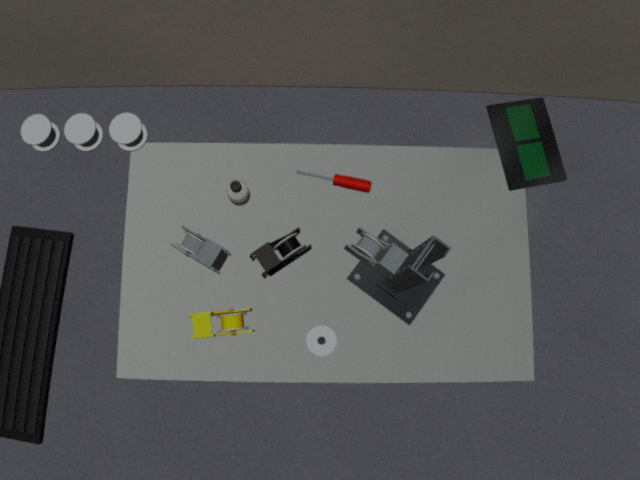

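Scene picture: the robot is at the back left and the upright at (185,290), with a bracket hanging on it at (235,330). Top picture: column top at about (430,255).

Things that could be taken for the loose bracket (top picture pixels):
- Steel, loose: (203,250); scene (415,255)
- Black look-alike: (280,252)
- Yellow look-alike: (222,322)
- Steel bracket already hanging: (378,250)

I choose the bare-steel loose one at top (203,250) and will check it in a crop.

```bash
cat > h.py <<'E'
from plant import *
import cv2,numpy as np
from scipy.spatial.transform import Rotation as R
def cam(name,s=None):
    c=get_calibration(name);K=np.array(c["intrinsics"])
    if name=="wrist":
        s=s or sense();T=np.eye(4);T[:3,:3]=R.from_quat(s["ee_rot"]).as_matrix();T[:3,3]=s["position"];T=T@np.array(c["hand_eye"])
    else:T=np.array(c["T"])
    return K,c["k1"],T
def ray(px,K,k1,T):
    d=(np.atleast_2d(px)-K[:2,2])/K[0,0]
    u=d.copy()
    for _ in range(20):u=d/(1+k1*(u**2).sum(1,keepdims=True))
    return T[:3,3],np.c_[u,np.ones(len(u))]@T[:3,:3].T
def onz(px,z,C):
    o,r=ray(px,*C);return o+r*((z-o[2])/r[:,2])[:,None]
def proj(P,K,k1,T):
    p=(np.atleast_2d(P)-T[:3,3])@T[:3,:3];u=p[:,:2]/p[:,2:]
    return u*(1+k1*(u**2).sum(1,keepdims=True))*K[0,0]+K[:2,2]
E
python3 - <<'E'
import cv2,numpy as np
im=cv2.imread("pics/top0.png");sc=cv2.imread("pics/scene0.png")
a=cv2.resize(im[215:285,160:240],None,fx=5,fy=5,interpolation=3)
b=cv2.resize(im[225:330,340:460],(400,350),interpolation=3)
c=cv2.resize(sc[215:295,370:460],(400,250),interpolation=3)
d=cv2.resize(sc[165:265,140:300],(400,250),interpolation=3)
cv2.imwrite("pics/c1.png",np.vstack([np.hstack([a,b]),np.hstack([c,d])]))
E
```

```text
(no output)
```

View pics/c1.png

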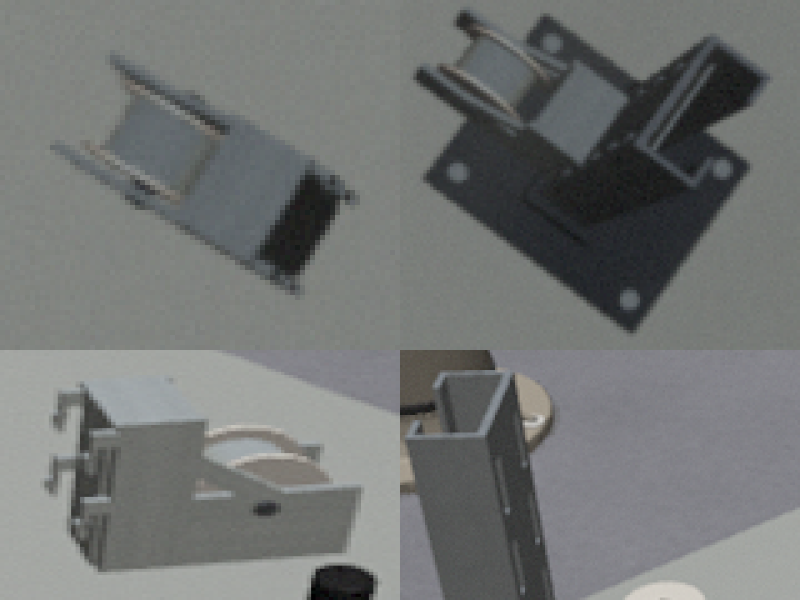

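The crop confirms the choice: bare steel bracket with its claws at the lower right. Its back edge of the bridge runs (223.6,248.6)–(212.4,265.4) in the top picture. The column's face edge on top runs (433.9,236.1)–(410.5,268.5).

Run:
```python
from h import *
C=cam("top")
for n,p,z in(("br",[[223.6,248.6],[212.4,265.4]],100),("col",[[433.9,236.1],[410.5,268.5],[450.4,248.4],[428.5,280.5]],292)):
    P=onz(p,z,C);m=(P[0]+P[1])/2;d=P[1]-P[0]
    # y axis is from [0] to [1]? x=back dir; 
    x=np.array([d[1],-d[0]])/np.hypot(*d[:2]);
    print(n,P.round(1).tolist(),"mid",m.round(1),"len",np.hypot(*d[:2]).round(1),"perp deg",np.degrees(np.arctan2(x[1],x[0])).round(1))
    if n=="col":print(np.linalg.norm(P[2]-P[0]),np.linalg.norm(P[3]-P[1]))
s=sense();print(R.from_quat(s["ee_rot"]).as_matrix().round(3))
```

```text
br [[589.5, 191.2, 100.0], [557.4, 211.1, 100.0]] mid [573.5 201.2 100. ] len 37.8 perp deg 58.2
col [[585.1, -157.7, 292.0], [534.6, -120.2, 292.0], [566.2, -183.1, 292.0], [516.5, -147.6, 292.0]] mid [ 559.8 -138.9  292. ] len 62.9 perp deg 53.3
31.58975046364291 32.80090762200604
[[-0.901  0.434 -0.001]
 [ 0.434  0.901 -0.002]
 [-0.    -0.002 -1.   ]]
```

jog_arm([
  [[0,0,0],[-0.43,-0.23,0],0],
  [[0,0,0],[-0.43,-0.23,0],0],
  [[0,0,0],[-0.43,-0.23,0],0],
  [[0,0,0],[-0.43,-0.23,0],0],
  [[0,0,0],[-0.43,-0.23,0],0],
  [[0,0,0],[-0.43,-0.23,0],0],
  [[0,0,0],[-0.43,-0.23,0],0],
  [[0,0,0],[-0.43,-0.23,0],0],
  [[0,0,0],[-0.43,-0.23,0],0],
  [[0,0,0],[-0.43,-0.23,0],0],
])

```text
time: 1.35
position: [581.0, 213.0, 230.9]
ee_rot: [0.222, 0.975, -0.0, -0.0]
contact_force: [0.9, 0.3, -0.1]
opening: 1.0
grasp_force: 0.0
```

jog_arm([
  [[0,0,0.107],[0,0,0],0],
  [[0,0,0.107],[0,0,0],0],
  [[0,0,0.107],[0,0,0],0],
  [[0,0,0.107],[0,0,0],0],
  [[0,0,0.107],[0,0,0],0],
  [[0,0,0.107],[0,0,0],0],
  [[0,0,0.107],[0,0,0],0],
  [[0,0,0.107],[0,0,0],0],
  [[0,0,0.107],[0,0,0],0],
  [[0,0,0.105],[0,0,0],0],
])

```text
time: 2.6
position: [580.1, 214.3, 230.9]
ee_rot: [0.875, 0.484, -0.0, -0.0]
contact_force: [0.1, -0.4, 0.4]
opening: 0.997
grasp_force: 0.0
```

Run:
```python
from h import *
s=sense();print(s["position"],s["time"],np.round(s["joint_pos"],2),R.from_quat(s["ee_rot"]).as_matrix().round(3).tolist())
im=camera("wrist");cv2.imwrite("pics/w1.png",im[...,::-1])
```

```text
[580.1432536  214.33043893 230.87941137] 2.6 [-0.85  0.42  0.53  1.72 -0.24  1.06 -0.8 ] [[0.532, 0.847, -0.001], [0.847, -0.532, -0.0], [-0.001, -0.0, -1.0]]
```

View pics/w1.png

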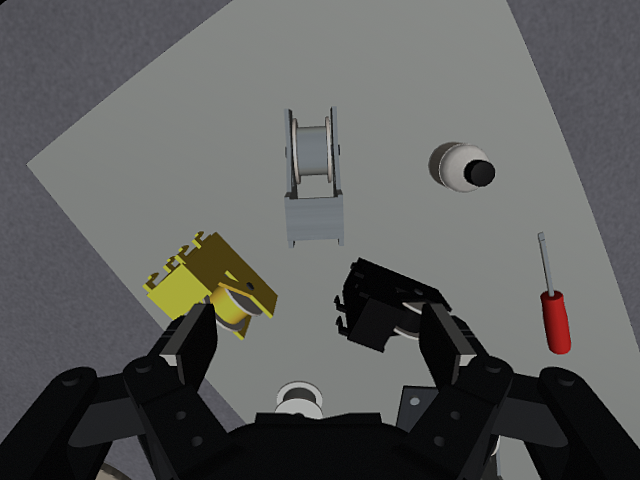

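Wrist view: the loose bracket's bridge spans (286,198)–(343,241), claws at (292,244) and (341,243), reel to the front. The yellow bracket is at (200,280) and the black one at (390,310), next to the fingers.

Run:
```python
from h import *
s=sense();C=cam("wrist",s)
im=cv2.imread("pics/w1.png")
# subpixel corners
g=cv2.cvtColor(im,cv2.COLOR_BGR2GRAY)
p=np.array([[286,198],[343,198],[287,241],[343,241]],np.float32)
q=cv2.cornerSubPix(g,p.reshape(-1,1,2).copy(),(3,3),(-1,-1),(3,30,.01)).reshape(-1,2);print(q)
Rm=R.from_quat(s["ee_rot"]).as_matrix()
for pp in(p,q):
    P=onz(pp,100,C);L=(P-s["position"])@Rm;print(P.round(1).tolist());print(L.round(1).tolist())
C2=cam("top");print(onz(q,100,C).mean(0))
print(proj([s["position"]],*C))
```

```text
[[283.72678 196.73592]
 [343.      198.     ]
 [286.7225  239.69075]
 [343.      241.     ]]
[[573.1, 247.7, 100.0], [610.6, 223.8, 100.0], [554.0, 218.0, 100.0], [592.2, 193.6, 100.0]]
[[24.4, -23.7, 130.8], [24.3, 20.8, 130.7], [-11.0, -23.8, 130.8], [-11.0, 21.5, 130.8]]
[[572.1, 249.5, 100.0], [610.6, 223.8, 100.0], [554.4, 219.0, 100.0], [592.2, 193.6, 100.0]]
[[25.4, -25.4, 130.8], [24.3, 20.8, 130.7], [-9.8, -24.0, 130.8], [-11.0, 21.5, 130.8]]
[582.33386972 221.48394102 100.        ]
[[315.43695895 308.07910906]]
```

jog_arm([
  [[0,0,0],[0.067,-0.013,0],40],
  [[0,0,0],[0,0,0.25],40],
  [[0,0,0],[0,0,0.25],40],
  [[0,0,0],[0,0,0.25],40],
  [[0,0,0],[0,0,0.25],40],
  [[0,0,0],[0,0,0.25],40],
  [[0,0,0],[0,0,0.25],40],
  [[0,0,0],[0,0,0.13],40],
  [[0,0,0],[0,0,0],40],
])

```text
time: 3.78
position: [582.5, 220.8, 67.6]
ee_rot: [0.874, 0.487, -0.001, -0.0]
contact_force: [0.4, 0.2, 0.8]
opening: 0.838
grasp_force: 0.0
```

Run:
```python
from h import *
s=sense();print(s["position"],s["opening"])
C=cam("wrist",s)
im=camera("wrist");cv2.imwrite("pics/w2.png",im[...,::-1])
print(proj([s["position"]],*C))
```

```text
[582.5101533  220.76580783  67.56088759] 0.8384143291311247
[[315.43081955 308.0521439 ]]
```

View pics/w2.png

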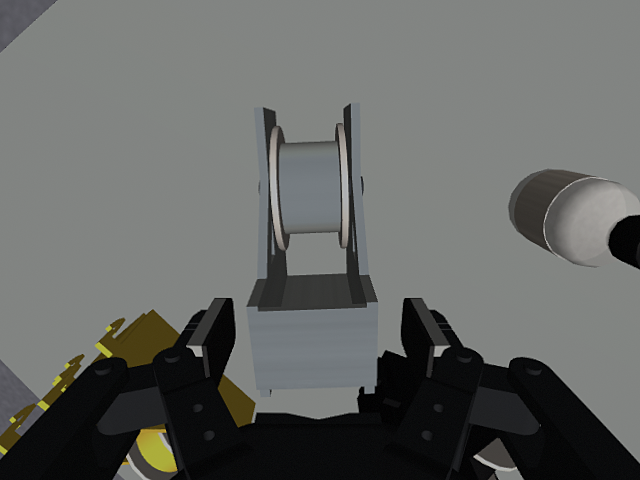

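Close wrist view: the bridge is centred between the open pads at (248–378, 305–388). The pads at x=215 and x=420 are clear of it on both sides.

Run:
```python
from h import *
s=sense();C=cam("wrist",s);Rm=R.from_quat(s["ee_rot"]).as_matrix()
P=onz([[248,308],[378,304],[256,388],[378,387]],100,C);print(((P-s["position"])@Rm).round(1))
```

```text
[[ 17.3 -23.4 -31.5]
 [ 18.9  22.1 -31.5]
 [-17.4 -22.7 -31.5]
 [-16.9  24.1 -31.5]]
```

jog_arm([
  [[0,0,0],[0,0,0],255],
  [[0,0,0],[0,0,0],255],
  [[0,0,0],[0,0,0],255],
  [[0,0,0],[0,0,0],255],
  [[0,0,0],[0,0,0],255],
  [[0,0,0],[0,0,0],255],
])

```text
time: 4.58
position: [583.5, 221.2, 69.6]
ee_rot: [0.874, 0.486, 0.001, -0.0]
contact_force: [-2.9, -0.6, 6.3]
opening: 0.528
grasp_force: 60.8
```

jog_arm([
  [[0,0,0],[0,0,-0.05],255],
  [[0,0,0],[0,0,-0.15],255],
  [[0,0,0],[0,0,-0.3],255],
  [[0,0,0],[0,0,-0.3],255],
  [[0,0,0],[0,0,-0.3],255],
  [[0,0,0],[0,0,-0.3],255],
  [[0,0,0],[0,0,-0.3],255],
  [[0,0,0],[0,0,-0.1],255],
  [[0,0,0],[0,0,0],255],
])

```text
time: 5.7
position: [582.9, 220.7, 248.6]
ee_rot: [0.874, 0.486, 0.0, -0.0]
contact_force: [0.2, 0.1, -4.6]
opening: 0.532
grasp_force: 61.4
```

jog_arm([
  [[0,0,0],[-0.15,0.11,0],255],
  [[0,0,0],[-0.3,0.22,0],255],
  [[0,0,0],[-0.3,0.22,0],255],
  [[0,0,0],[-0.3,0.22,0],255],
  [[0,0,0],[-0.3,0.22,0],255],
  [[0,0,0],[-0.3,0.22,0],255],
  [[0,0,0],[-0.3,0.22,0],255],
  [[0,0,0],[-0.3,0.22,0],255],
  [[0,0,0],[-0.15,0.11,0],255],
  [[0,0,0.054],[0,0,0],255],
])

```text
time: 6.95
position: [604.9, -78.8, 247.6]
ee_rot: [0.895, 0.446, -0.001, 0.0]
contact_force: [0.6, 1.0, -2.8]
opening: 0.533
grasp_force: 61.6
```

Run:
```python
from h import *
s=sense();print(s["position"],s["opening"],s["contact_force"],np.round(s["joint_pos"],2))
im=camera("wrist");cv2.imwrite("pics/w3.png",im[...,::-1])
im=camera("scene");cv2.imwrite("pics/s3.png",im[...,::-1])
im=camera("top");cv2.imwrite("pics/t3.png",im[...,::-1])
```

```text
[604.93676217 -78.76936604 247.60793698] 0.5325958934639962 [ 0.55724767  0.95281997 -2.75892028] [-0.44  0.4   0.63  1.73 -0.26  1.09 -0.38]
```

View pics/w3.png

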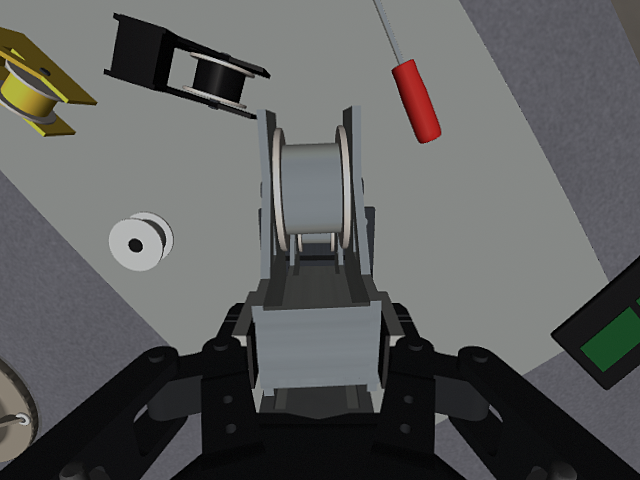

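View pics/s3.png

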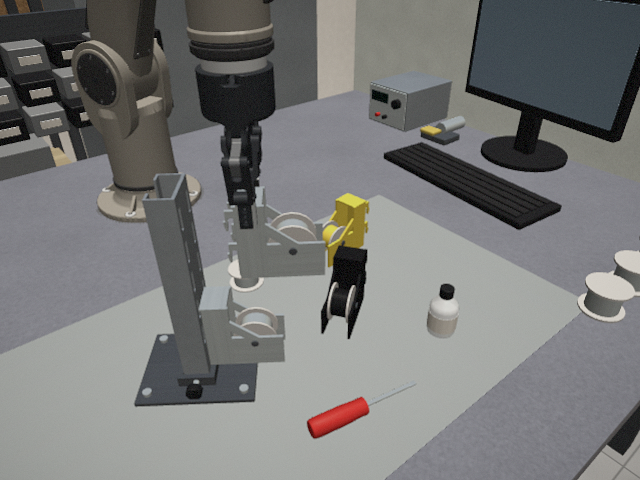

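Wrist view: the bracket is held square between the pads, bridge at (253–382, 305–390). A strip of the column face shows below it at (270–370, 390–410). Scene view: the held bracket is at (280,235), level with the top of the column at (170,190) and in front of it.

Run:
```python
import cv2,numpy as np
w,t,s=[cv2.imread(f"pics/{n}3.png") for n in"wts"]
a=cv2.resize(w[375:425,240:400],(800,250),interpolation=3);a=np.clip(a*1.6,0,255).astype(np.uint8)
b=np.clip(cv2.resize(t[215:302,360:460],(400,348),interpolation=3)*1.4,0,255).astype(np.uint8)
c=cv2.resize(s[170:309,140:300],(400,348),interpolation=3)
cv2.imwrite("pics/c3.png",np.vstack([a,np.hstack([b,c])]))
```

```text
(no output)
```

View pics/c3.png

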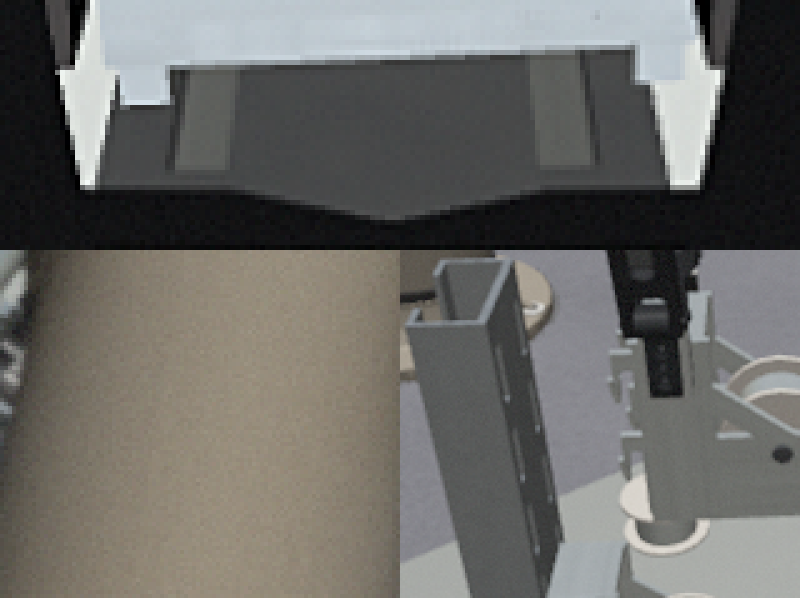

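The crop shows the column face with a slot on each side, their lower edges at wrist px (281,408.6) and (353,407.6). The bracket's upper claws are at px (269,391) and (372,390). The bridge's back edge slants slightly, so I will measure its yaw.

```bash
cat > m.py <<'E'
from h import *
def bridge(im,s):
    hsv=cv2.cvtColor(im,cv2.COLOR_BGR2HSV).astype(int);g=cv2.cvtColor(im,cv2.COLOR_BGR2GRAY).astype(float)
    out=[]
    # vertical scan for back edge, horizontal scan for outer edges: subpixel gradient peak
    def peak(v,sgn):
        d=np.diff(v)*sgn;i=int(np.argmax(d));k=np.arange(max(i-1,0),min(i+2,len(d)));w=np.clip(d[k],0,None)
        return (k*w).sum()/w.sum()+.5
    gs=cv2.GaussianBlur(g,(3,3),0)
    return gs,peak
E
python3 - <<'E'
from m import *
s=sense();C=cam("wrist",s);Rm=R.from_quat(s["ee_rot"]).as_matrix();p0=s["position"]
im=cv2.imread("pics/w3.png");gs,peak=bridge(im,s)
tool=lambda P:(P-p0)@Rm
cols=np.arange(280,362,4)
back=np.array([[c,375+peak(gs[375:400,c],-1)] for c in cols])
front=np.array([[c,295+peak(gs[295:325,c],1)] for c in cols])
rows=np.arange(316,380,6)
L=np.array([[240+peak(gs[r,240:275],1),r] for r in rows]);Rr=np.array([[370+peak(gs[r,370:395],-1),r] for r in rows])
print(np.round(back[[0,-1]],1),np.round(front[[0,-1]],1),L.round(1)[::3].tolist(),Rr.round(1)[::3].tolist())
ztop=p0[2]-68.8+100
for n,q in(("back",back),("front",front),("L",L),("R",Rr)):
    t=tool(onz(q,ztop,C));a=np.polyfit(t[:,1],t[:,0],1) if n in("back","front") else np.polyfit(t[:,0],t[:,1],1)
    print(n,"slope deg",np.degrees(np.arctan(a[0])).round(2),"mean",t.mean(0).round(2))
# column face plane
f=np.array([559.8,-138.9,0]);h=np.radians(53.3);nrm=np.array([np.cos(h),np.sin(h),0])
print("tool yaw",np.degrees(np.arctan2(Rm[1,0],Rm[0,0])))
for off in(0,4):
    o,r=ray([[275.6,408.6],[286,408.6],[347.6,407.6],[358.4,407.6],[263,389],[259,412],[371,392],[374,412.4]],*C)
    P=o+r*(((f-nrm*off-o)@nrm)/(r@nrm))[:,None];print(np.c_[tool(P),P[:,2]].round(1).tolist())
# claw ends at the neck height ~ top_claws+9
print("claws",tool(onz([[269,395.5],[372.5,391.5]],p0[2]-68.8+95,C)).round(1))
E
```

```text
[[280.  387.6]
 [360.  384.2]] [[280.  309.6]
 [360.  306.3]] [[252.3, 316.0], [255.2, 334.0], [256.4, 352.0], [258.2, 370.0]] [[380.6, 316.0], [379.6, 334.0], [378.5, 352.0], [377.4, 370.0]]
back slope deg 3.2 mean [-16.52   1.86 -31.19]
front slope deg 2.78 mean [ 17.32   1.81 -31.21]
L slope deg -0.64 mean [  1.32 -21.74 -31.17]
R slope deg -0.81 mean [  1.34  23.49 -31.23]
tool yaw 53.406183168462256
[[-77.9, -23.6, 21.5, 226.1], [-78.0, -17.5, 21.6, 226.0], [-78.0, 18.4, 22.4, 225.1], [-78.0, 24.8, 22.4, 225.1], [-77.9, -33.3, 37.8, 209.8], [-77.9, -32.8, 18.8, 228.8], [-78.0, 33.9, 35.3, 212.2], [-78.0, 33.4, 18.6, 228.9]]
[[-81.9, -24.2, 25.7, 221.9], [-81.9, -18.0, 25.8, 221.8], [-82.0, 18.9, 26.7, 220.9], [-82.0, 25.4, 26.6, 220.9], [-81.9, -34.1, 42.5, 205.2], [-81.9, -33.7, 22.9, 224.7], [-82.0, 34.8, 39.8, 207.7], [-82.0, 34.2, 22.7, 224.8]]
claws [[-25.6 -18.8 -26.2]
 [-23.6  23.1 -26.2]]
```

Run:
```python
from m import *
im=cv2.imread("pics/w2.png");gs,peak=bridge(im,None)
s=dict(position=np.array([582.51,220.766,67.561]),ee_rot=np.array([0.874,0.487,-0.001,0]));
K,k1,_=cam("wrist");
H=np.array(get_calibration("wrist")["hand_eye"]) 
C=(K,k1,H)   # tool frame casting
cols=np.arange(276,362,4);rows=np.arange(316,380,6)
for name in("w2","w3"):
    im=cv2.imread(f"pics/{name}.png");gs,peak=bridge(im,None)
    E={"back":np.array([[c,375+peak(gs[375:400,c],-1)] for c in cols]),
    "front":np.array([[c,295+peak(gs[295:325,c],1)] for c in cols]),
    "L":np.array([[240+peak(gs[r,240:275],1),r] for r in rows]),"R":np.array([[370+peak(gs[r,370:395],-1),r] for r in rows])}
    for n,q in E.items():
        z=-32.4 if name=="w2" else -31.2
        t=onz(q,z,C);i,j=(1,0) if n in("back","front") else(0,1)
        if n in("L","R") :pass
        a=np.polyfit(t[:,i],t[:,j],1);res=t[:,j]-np.polyval(a,t[:,i])
        print(name,n,"deg",np.degrees(np.arctan(a[0])).round(2),"mean",t.mean(0).round(2),"rms",res.std().round(2),q[[0,-1]].round(1).tolist())
```

```text
w2 back deg -0.96 mean [-14.98   1.11 -32.4 ] rms 1.41 [[276.0, 384.6], [360.0, 387.4]]
w2 front deg 2.33 mean [ 17.57   1.11 -32.4 ] rms 0.04 [[276.0, 310.4], [360.0, 307.4]]
w2 L deg -4.16 mean [  2.16 -22.89 -32.4 ] rms 1.65 [[249.6, 316.0], [256.8, 376.0]]
w2 R deg -0.54 mean [  2.15  23.03 -32.4 ] rms 0.81 [[379.8, 316.0], [376.6, 376.0]]
w3 back deg 3.11 mean [-16.56   1.09 -31.2 ] rms 0.06 [[276.0, 387.8], [360.0, 384.2]]
w3 front deg 2.71 mean [ 17.28   1.11 -31.2 ] rms 0.04 [[276.0, 309.6], [360.0, 306.3]]
w3 L deg -0.65 mean [  1.34 -21.73 -31.2 ] rms 0.19 [[252.3, 316.0], [257.1, 376.0]]
w3 R deg -0.8 mean [  1.32  23.5  -31.2 ] rms 0.15 [[380.6, 316.0], [378.5, 376.0]]
```

Run:
```python
from m import *
im=cv2.imread("pics/top0.png");C=cam("top")
g=cv2.GaussianBlur(cv2.cvtColor(im,cv2.COLOR_BGR2GRAY),(3,3),0).astype(float)
# foot edges: corners approx from crop: left(427,178)top(548,12)right(748,165)bottom(632,330) /3.333 -> px
k=lambda x,y:np.array([340+(x-400)/3.333,225+y/3.333])
cn=dict(l=k(427,178),t=k(548,12),r=k(748,165),b=k(632,330))
cen=(cn["l"]+cn["r"])/2
for a,b in("lb","br","tl","tr"):
    A,B=cn[a],cn[b];pts=[]
    for f in np.linspace(.08,.92,40):
        p=A+(B-A)*f;n=np.array([-(B-A)[1],(B-A)[0]]);n/=np.hypot(*n)
        if n@(p-cen)<0:n=-n
        tt=np.arange(-4,4.01,.25);q=p+tt[:,None]*n
        v=cv2.remap(g.astype(np.float32),q[:,0].astype(np.float32).reshape(1,-1),q[:,1].astype(np.float32).reshape(1,-1),1).ravel()
        d=np.diff(v);i=d.argmax()
        if d[i]>4:pts.append(p+n*(tt[i]+.125))
    P=onz(np.array(pts),10,C)[:,:2].astype(np.float32)
    vx,vy,x,y=cv2.fitLine(P,cv2.DIST_HUBER,0,.01,.01).ravel();print(a+b,len(pts),np.degrees(np.arctan2(vy,vx))%90,(x,y))
# slot lower edges in w3
w=cv2.imread("pics/w3.png");gw=cv2.cvtColor(w,cv2.COLOR_BGR2GRAY).astype(float)
for c in(277,279,281,283,285,349,351,353,355,357):
    d=-np.diff(gw[402:414,c]);i=d.argmax();print(c,402.5+i,(np.arange(12-1)*np.clip(d,0,None))[max(i-1,0):i+2].sum()/np.clip(d,0,None)[max(i-1,0):i+2].sum()+402.5,d[i])
for r in(396,400,404):print(gw[r,255:378].astype(int).tolist())
```

```text
lb 40 53.872997 (np.float32(498.585), np.float32(-111.54056))
br 40 53.90488 (np.float32(500.7197), np.float32(-212.21436))
tl 18 53.86763 (np.float32(594.1625), np.float32(-83.586845))
tr 26 53.808258 (np.float32(611.16644), np.float32(-177.9016))
277 412.5 412.15625 21.0
279 412.5 412.1551724137931 19.0
281 412.5 412.2 21.0
283 412.5 412.1774193548387 21.0
285 412.5 412.14516129032256 20.0
349 412.5 412.1875 22.0
351 412.5 412.2096774193548 22.0
353 412.5 412.2 21.0
355 412.5 412.1774193548387 21.0
357 412.5 412.1774193548387 21.0
[137, 134, 135, 135, 136, 139, 148, 58, 37, 62, 58, 31, 30, 30, 31, 31, 34, 34, 39, 39, 29, 41, 63, 60, 60, 60, 59, 58, 60, 59, 58, 56, 46, 45, 44, 44, 44, 45, 45, 44, 44, 45, 46, 45, 45, 46, 46, 44, 45, 45, 44, 44, 45, 44, 44, 45, 44, 44, 44, 44, 44, 44, 45, 45, 44, 44, 47, 45, 44, 45, 46, 46, 45, 46, 47, 45, 46, 46, 45, 45, 46, 46, 45, 47, 45, 45, 46, 46, 47, 45, 45, 53, 60, 59, 60, 58, 57, 58, 58, 59, 59, 58, 41, 36, 45, 44, 44, 45, 45, 44, 44, 45, 44, 44, 39, 51, 117, 141, 137, 135, 135, 135, 135]
[141, 136, 135, 136, 138, 147, 62, 39, 45, 46, 46, 44,
[... 253 characters left out ...]
45, 45, 47, 45, 46, 45, 45, 46, 46, 45, 45, 46, 46, 47, 46, 45, 47, 60, 59, 59, 58, 58, 58, 58, 59, 58, 60, 52, 35, 39, 47, 46, 45, 44, 44, 44, 45, 45, 45, 43, 39, 70, 126, 140, 136, 136, 135, 136]
[139, 140, 135, 137, 145, 86, 41, 45, 46, 46, 46, 44, 45, 45, 45, 46, 44, 44, 42, 31, 47, 62, 61, 59, 59, 58, 60, 59, 58, 59, 55, 46, 46, 45, 46, 46, 45, 45, 45, 45, 44, 44, 44, 44, 44, 45, 45, 44, 45, 45, 45, 46, 46, 46, 46, 45, 45, 46, 46, 44, 46, 45, 44, 46, 44, 46, 45, 45, 45, 45, 44, 45, 45, 45, 45, 45, 45, 45, 46, 45, 44, 46, 46, 45, 46, 46, 47, 46, 47, 45, 45, 46, 54, 59, 59, 59, 58, 57, 58, 58, 58, 60, 58, 43, 33, 47, 46, 45, 44, 45, 45, 45, 47, 46, 46, 45, 37, 75, 129, 139, 136, 136, 135]
```

jog_arm([
  [[0,0,-0.005],[0,-0.01,0],255],
  [[0,0,0],[-0.1,0,0],255],
  [[0,0,0],[-0.1,0,0],255],
  [[0,0,0],[-0.1,0,0],255],
  [[0,0,0],[-0.07,0,0],255],
  [[0,0,0],[0,0,0],255],
])

```text
time: 7.85
position: [582.8, -106.0, 248.4]
ee_rot: [0.892, 0.452, 0.0, -0.0]
contact_force: [0.9, 0.5, -3.2]
opening: 0.529
grasp_force: 61.5
```

Run:
```python
from m import *
s=sense();print(s["position"],s["contact_force"],R.from_quat(s["ee_rot"]).as_matrix().round(4).tolist())
w=camera("wrist")[...,::-1];cv2.imwrite("pics/w4.png",w)
c=camera("scene")[...,::-1];cv2.imwrite("pics/s4.png",c)
a=np.clip(cv2.resize(w[375:425,240:400],(800,250),interpolation=3)*1.6,0,255).astype(np.uint8)
b=cv2.resize(c[170:240,140:300],(800,350),interpolation=3)
cv2.imwrite("pics/c4.png",np.vstack([a,b]))
```

```text
[ 582.75701795 -106.02452887  248.44547451] [ 0.88542834  0.53813959 -3.23691191] [[0.5923, 0.8057, 0.0001], [0.8057, -0.5923, 0.0001], [0.0002, 0.0, -1.0]]
```

View pics/c4.png

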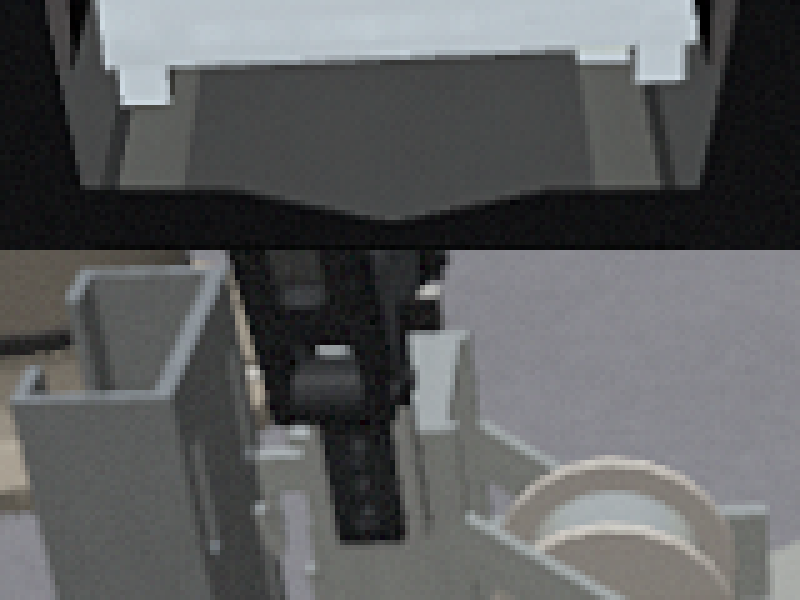

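Crop: the claws at px (269,391) and (372.4,387) are about 12 mm before the slots, whose openings centre on px (270.5,405) and (365.2,405). So the bracket must go about 1.3 mm to tool −y. I will check the bridge's slant against the first wrist picture.

Run:
```python
from m import *
def sl(name,cols,r0,r1,sg):
    gs,peak=bridge(cv2.imread(f"pics/{name}.png"),None)
    q=np.array([[c,r0+peak(gs[r0:r1,c],sg)] for c in cols]);a=np.polyfit(q[:,0],q[:,1],1)
    return np.degrees(np.arctan(a[0])).round(2),(q[:,1]-np.polyval(a,q[:,0])).std().round(2),q[[0,-1]].round(1).tolist()
print("w1 back",sl("w1",range(296,334,2),232,250,1),sl("w1",range(296,334,2),232,250,-1))
print("w1 front",sl("w1",range(294,336,2),188,206,1),sl("w1",range(294,336,2),188,206,-1))
for n in("w2","w3","w4"):print(n,"front",sl(n,range(276,360,2),295,325,1),"back",sl(n,range(280,350,2),375,400,-1),sl(n,range(280,350,2),375,400,1))
g=cv2.cvtColor(cv2.imread("pics/w3.png"),cv2.COLOR_BGR2GRAY)
for c in(278,281,284,350,353,356):print(c,g[402:414,c].tolist())
```

```text
w1 back (np.float64(-2.84), np.float64(0.09), [[296.0, 240.4], [332.0, 238.7]]) (np.float64(-3.17), np.float64(0.96), [[296.0, 238.0], [332.0, 236.2]])
w1 front (np.float64(-1.98), np.float64(0.32), [[294.0, 198.7], [334.0, 197.2]]) (np.float64(1.61), np.float64(1.58), [[294.0, 196.1], [334.0, 203.8]])
w2 front (np.float64(-2.13), np.float64(0.11), [[276.0, 310.4], [358.0, 307.4]]) back (np.float64(-2.22), np.float64(0.91), [[280.0, 386.1], [348.0, 381.6]]) (np.float64(-1.9), np.float64(0.11), [[280.0, 388.8], [348.0, 386.7]])
w3 front (np.float64(-2.45), np.float64(0.1), [[276.0, 309.6], [358.0, 306.3]]) back (np.float64(-2.51), np.float64(0.14), [[280.0, 387.6], [348.0, 384.6]]) (np.float64(1.34), np.float64(3.46), [[280.0, 379.3], [348.0, 387.7]])
w4 front (np.float64(-2.46), np.float64(0.1), [[276.0, 309.6], [358.0, 306.3]]) back (np.float64(-2.52), np.float64(0.13), [[280.0, 387.6], [348.0, 384.7]]) (np.float64(-0.28), np.float64(4.97), [[280.0, 379.3], [348.0, 387.6]])
278 [60, 58, 59, 58, 59, 60, 58, 47, 45, 47, 37, 18]
281 [59, 59, 60, 60, 59, 60, 57, 48, 44, 47, 38, 17]
284 [59, 59, 59, 59, 58, 58, 56, 47, 43, 46, 36, 15]
350 [59, 58, 59, 57, 59, 58, 51, 44, 45, 47, 38, 17]
353 [59, 57, 58, 58, 59, 58, 51, 43, 45, 47, 38, 17]
356 [60, 59, 60, 59, 59, 58, 48, 44, 45, 48, 38, 16]
```

Run:
```python
from m import *
A=cam("top");B=cam("scene")
g0=cv2.cvtColor(cv2.imread("pics/scene0.png"),cv2.COLOR_BGR2GRAY);g1=cv2.cvtColor(cv2.imread("pics/top0.png"),cv2.COLOR_BGR2GRAY)
def tri(a,b):
    o1,d1=ray([a],*A);o2,d2=ray([b],*B);d1=d1[0]/np.linalg.norm(d1);d2=d2[0]/np.linalg.norm(d2)
    t=np.linalg.lstsq(np.c_[d1,-d2],o2-o1,rcond=None)[0];p,q=o1+t[0]*d1,o2+t[1]*d2;return ((p+q)/2).round(1),np.linalg.norm(p-q).round(1)
print(tri([433.9,236.1],[173.5,199.5]),tri([410.5,268.5],[185,174]))
print(proj([[585.1,-157.7,292],[534.6,-120.2,292],[566.2,-183.1,292]],*B))
# foot corner z check: bottom/right corners
k=lambda x,y:[340+(x-400)/3.333,225+y/3.333]
print(onz([k(748,165),k(548,12)],10,A),proj(onz([k(748,165),k(548,12)],10,A),*B))
```

```text
(array([ 585.3, -156. ,  293.7]), np.float64(2.7)) (array([ 535. , -118.6,  293.3]), np.float64(2.7))
[[170.88092848 201.29285168]
 [182.59897912 175.23747251]
 [140.77887297 202.07772252]]
[[ 555.09352108 -251.85872622   10.        ]
 [ 649.64389381 -127.60125433   10.        ]] [[132.95961105 401.89275544]
 [250.93916617 398.79348677]]
```

jog_arm([
  [[0,0,0.027],[0,0,0],255],
  [[0,0,0],[0,0,0],255],
  [[0,0,0],[-0.03,0.001,0],255],
  [[0,0,0],[-0.03,0.001,0],255],
  [[0,0,0],[-0.03,0.001,0],255],
  [[0,0,0],[0,0,0],255],
])

```text
time: 8.7
position: [577.6, -112.9, 248.4]
ee_rot: [0.901, 0.433, 0.0, 0.0]
contact_force: [0.6, -0.0, -4.1]
opening: 0.529
grasp_force: 61.5
```

jog_arm([
  [[0,0,0],[-0.02,0.001,0],255],
  [[0,0,0],[-0.01,0,0],255],
  [[0,0,0],[-0.01,0.001,0],255],
  [[0,0,0],[-0.01,0,0],255],
  [[0,0,0],[0,0,0],255],
])

```text
time: 9.32
position: [575.4, -115.6, 248.4]
ee_rot: [0.901, 0.433, 0.001, -0.0]
contact_force: [2.0, 2.6, -3.8]
opening: 0.532
grasp_force: 61.9
```

jog_arm([
  [[0,0,0],[-0.01,0,0.007],255],
  [[0,0,0],[0,0,0.007],255],
  [[0,0,0],[0,0,0.007],255],
  [[0,0,0],[0,0,0],255],
])

```text
time: 9.82
position: [575.8, -115.7, 247.4]
ee_rot: [0.901, 0.434, 0.002, -0.0]
contact_force: [2.4, 5.4, 2.5]
opening: 0.533
grasp_force: 62.3
```

jog_arm([
  [[0,0,0],[0,0,-0.01],255],
  [[0,0,0],[0,0,-0.01],255],
  [[0,0,0],[0,0,-0.007],255],
  [[0,0,0],[0,0,-0.007],255],
  [[0,0,0],[0,0,0],255],
])

```text
time: 10.45
position: [573.6, -118.2, 249.5]
ee_rot: [0.902, 0.433, -0.001, 0.0]
contact_force: [0.2, -0.4, -3.5]
opening: 0.535
grasp_force: 61.5
```

jog_arm([
  [[0,0,0],[-0.015,0.001,0],255],
  [[0,0,0],[-0.015,0,0],255],
  [[0,0,0],[-0.015,0.001,0],255],
  [[0,0,0],[-0.015,0,0],255],
  [[0,0,0],[0,0,0],255],
])

```text
time: 11.08
position: [570.9, -121.6, 249.6]
ee_rot: [0.901, 0.433, 0.0, -0.0]
contact_force: [1.6, 1.6, -4.3]
opening: 0.532
grasp_force: 61.6
```

jog_arm([
  [[0,0,0],[-0.015,0.001,0],255],
  [[0,0,0],[-0.01,0,0],255],
  [[0,0,0],[0,0,0],255],
])

```text
time: 11.45
position: [570.9, -121.6, 249.7]
ee_rot: [0.901, 0.434, 0.002, -0.0]
contact_force: [6.3, 5.8, -6.8]
opening: 0.534
grasp_force: 61.6
```

jog_arm([
  [[0,0,0],[0.005,0,0.01],255],
  [[0,0,0],[0,0,0.01],255],
  [[0,0,0],[0,0,0.01],255],
  [[0,0,0],[0,0,0],255],
])

```text
time: 11.95
position: [571.2, -121.8, 247.5]
ee_rot: [0.901, 0.434, 0.002, -0.0]
contact_force: [3.5, 5.4, -1.9]
opening: 0.537
grasp_force: 62.1
```

Run:
```python
from m import *
s=sense();print(s["position"],s["contact_force"],s["ft_torque"],R.from_quat(s["ee_rot"]).as_euler("xyz",True))
w=camera("wrist")[...,::-1];c=camera("scene")[...,::-1];cv2.imwrite("pics/w5.png",w);cv2.imwrite("pics/s5.png",c)
a=np.clip(cv2.resize(w[375:425,240:400],(800,250),interpolation=3)*1.6,0,255).astype(np.uint8)
b=cv2.resize(c[170:240,140:300],(800,350),interpolation=3)
cv2.imwrite("pics/c5.png",np.vstack([a,b]))
```

```text
[ 571.23326785 -121.83855157  247.45149542] [ 3.45628285  5.37063234 -1.89619456] [ 0.95200041 -0.76654049  0.04152021] [179.91310421  -0.19252736  51.45316602]
```

View pics/c5.png

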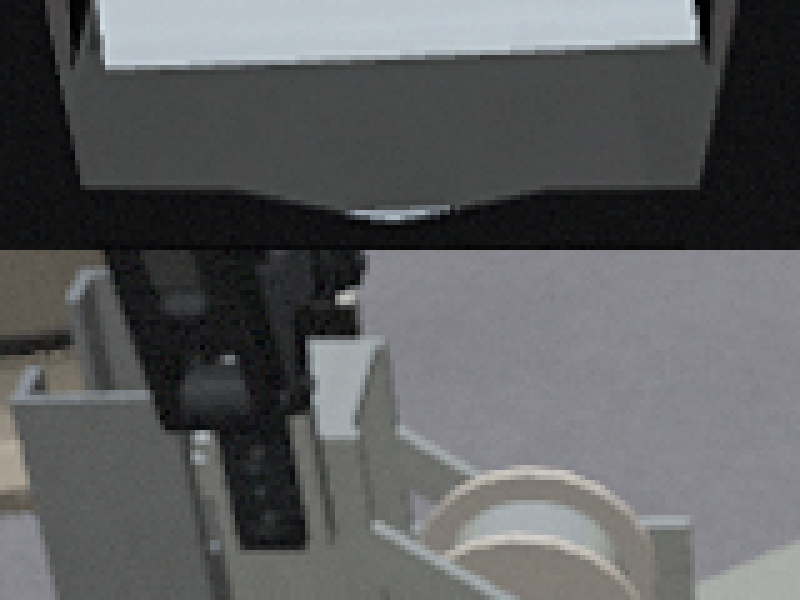

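The crop shows the claws gone into the slots and the bracket's back flush on the face (px 261–379, row 388). Next I press down slowly.

jog_arm([
  [[0,0,0],[0.005,0,0.01],255],
  [[0,0,0],[0,0,0.01],255],
  [[0,0,0],[0,0,0.01],255],
  [[0,0,0],[0,0,0.01],255],
  [[0,0,0],[0,0,0.01],255],
  [[0,0,0],[0,0,0],255],
])

```text
time: 12.8
position: [571.5, -122.0, 242.7]
ee_rot: [0.901, 0.434, 0.002, 0.0]
contact_force: [3.4, 4.9, 1.1]
opening: 0.531
grasp_force: 62.3
```

jog_arm([
  [[0,0,0],[0,0,0.008],255],
  [[0,0,0],[0,0,0.008],255],
  [[0,0,0],[0,0,0.008],255],
  [[0,0,0],[0,0,0],255],
])

```text
time: 13.3
position: [572.1, -121.8, 240.7]
ee_rot: [0.901, 0.434, 0.002, 0.0]
contact_force: [4.5, 4.6, 2.7]
opening: 0.53
grasp_force: 62.4
```

jog_arm([
  [[0,0,0],[0,0,0.008],255],
  [[0,0,0],[0,0,0.008],255],
  [[0,0,0],[0,0,0.008],255],
  [[0,0,0],[0,0,0],255],
])

```text
time: 13.8
position: [572.3, -121.6, 238.4]
ee_rot: [0.901, 0.434, 0.003, 0.0]
contact_force: [4.7, 5.6, 1.6]
opening: 0.529
grasp_force: 62.3
```

jog_arm([
  [[0,0,0],[0,0,0.008],255],
  [[0,0,0],[0,0,0.008],255],
  [[0,0,0],[0,0,0.008],255],
  [[0,0,0],[0,0,0],255],
])

```text
time: 14.3
position: [572.5, -121.7, 236.5]
ee_rot: [0.901, 0.434, 0.003, 0.001]
contact_force: [4.1, 4.6, 5.0]
opening: 0.528
grasp_force: 62.6
```

jog_arm([
  [[0,0,0],[0,0,0.008],255],
  [[0,0,0],[0,0,0.008],255],
  [[0,0,0],[0,0,0.008],255],
  [[0,0,0],[0,0,0],255],
])

```text
time: 14.8
position: [572.7, -121.9, 234.3]
ee_rot: [0.901, 0.434, 0.003, 0.001]
contact_force: [3.5, 5.2, 6.7]
opening: 0.53
grasp_force: 62.9
```

jog_arm([
  [[0,0,0],[0,0,0.007],255],
  [[0,0,0],[0,0,0.007],255],
  [[0,0,0],[0,0,0],255],
])

```text
time: 15.18
position: [571.9, -122.3, 232.0]
ee_rot: [0.901, 0.434, 0.002, 0.001]
contact_force: [3.1, 4.8, 2.7]
opening: 0.53
grasp_force: 62.8
```

jog_arm([
  [[0,0,0],[0,0,0.006],255],
  [[0,0,0],[0,0,0.006],255],
  [[0,0,0],[0,0,0],255],
])

```text
time: 15.55
position: [571.9, -122.3, 231.8]
ee_rot: [0.901, 0.434, 0.002, 0.0]
contact_force: [-0.1, 5.5, 9.3]
opening: 0.533
grasp_force: 62.9
```

jog_arm([
  [[0,0,0],[0,0,0.006],255],
  [[0,0,0],[0,0,0.006],255],
  [[0,0,0],[0,0,0],255],
])

```text
time: 15.92
position: [572.1, -122.3, 231.6]
ee_rot: [0.901, 0.434, 0.003, 0.0]
contact_force: [-3.2, 6.5, 18.3]
opening: 0.535
grasp_force: 63.2
```

jog_arm([
  [[0,0,0],[0,0,0.006],255],
  [[0,0,0],[0,0,0.006],255],
  [[0,0,0],[0,0,0],255],
])

```text
time: 16.3
position: [572.3, -122.3, 231.5]
ee_rot: [0.901, 0.433, 0.003, 0.0]
contact_force: [-6.0, 7.2, 26.1]
opening: 0.535
grasp_force: 63.5
```

jog_arm([
  [[0,0,0],[0,0,0.005],255],
  [[0,0,0],[0,0,0],255],
])

```text
time: 16.55
position: [572.5, -122.2, 231.4]
ee_rot: [0.901, 0.433, 0.004, 0.0]
contact_force: [-5.7, 8.1, 28.1]
opening: 0.535
grasp_force: 63.8
```

jog_arm([
  [[0,0,0],[0.01,0,-0.02],255],
  [[0,0,0],[0,0,-0.015],255],
  [[0,0,0],[0,0,0],255],
])

```text
time: 16.92
position: [572.1, -122.3, 231.8]
ee_rot: [0.901, 0.433, 0.002, 0.001]
contact_force: [1.0, 4.1, 8.6]
opening: 0.532
grasp_force: 62.8
```

jog_arm([
  [[0,0,0],[0,0,0],120],
  [[0,0,0],[0,0,0],100],
  [[0,0,0],[0,0,0],80],
  [[0,0,0],[0,0,0],60],
  [[0,0,0],[0,0,0],40],
  [[0,0,0],[0,0,0],40],
  [[0,0,0],[0,0,0],40],
])

```text
time: 17.8
position: [570.3, -122.5, 229.9]
ee_rot: [0.901, 0.433, -0.0, -0.0]
contact_force: [0.7, -0.7, -0.3]
opening: 0.842
grasp_force: 0.0
```

jog_arm([
  [[0,0,0],[0,0,-0.05],40],
  [[0,0,0],[0,0,-0.15],40],
  [[0,0,0],[0,0,-0.25],40],
  [[0,0,0],[0,0,-0.3],40],
  [[0,0,0],[0,0,-0.3],40],
  [[0,0,0],[0,0,0],40],
])

```text
time: 18.55
position: [571.7, -123.3, 338.5]
ee_rot: [0.901, 0.433, 0.003, 0.001]
contact_force: [-0.1, -0.6, -0.9]
opening: 0.843
grasp_force: 0.0
```

Run:
```python
from m import *
s=sense();print(s["position"],s["contact_force"])
w=camera("wrist")[...,::-1];c=camera("scene")[...,::-1];cv2.imwrite("pics/w6.png",w);cv2.imwrite("pics/s6.png",c)
# bystanders & bracket bridge: bright region in wrist, on plane z~262
C=cam("wrist",s);g=cv2.cvtColor(w,cv2.COLOR_BGR2GRAY)
pr=proj([[572,-122,262]],*C)[0];print("bridge centre expected px",pr)
hsv=cv2.cvtColor(w,cv2.COLOR_BGR2HSV);x,y=pr.astype(int);print(w[y-30:y+40:10,x].tolist())
for d in(cv2.absdiff(c,cv2.imread("pics/s5.png")),):print("lower scene change",d[250:,:].max(), (d[250:,:].max(2)>40).sum())
_,m=cv2.threshold(cv2.GaussianBlur(g,(3,3),0),int(g[y,x])-25,255,0)
n,l,st,ce=cv2.connectedComponentsWithStats(m);k=l[y,x];print(st[k])
ct=max(cv2.findContours((l==k).astype(np.uint8),0,1)[0],key=cv2.contourArea);r=cv2.minAreaRect(ct);print(r)
P=onz(cv2.boxPoints(r),262,C);print(P.round(1).tolist())
```

```text
[ 571.73738398 -123.25182477  338.51992432] [-0.09965104 -0.59303206 -0.89861372]
bridge centre expected px [314.76441533 249.73176772]
[[127, 123, 116], [127, 123, 117], [127, 123, 117], [131, 126, 120], [126, 122, 116], [133, 129, 122], [46, 46, 45]]
lower scene change 123 867
[ 279  220   73   63 3507]
((315.7969055175781, 251.03195190429688), (59.25699996948242, 71.06298828125), 87.39744567871094)
[[565.5, -93.6, 262.0], [602.1, -120.3, 262.0], [578.8, -154.2, 262.0], [540.0, -126.1, 262.0]]
```

Run:
```python
from m import *
print(hand_in())
```

```text
the job is handed in; nothing more can be done
None
```

I hung the loose steel bracket in the top two rows of the upright and pressed it down past the catch to a hard stop. I then let go and handed the job in at about 18.6 s. I never read the catch itself: I inferred the snap from a force drop just above the stop, then no further give at about 30 N.

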